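# Find the hidden lid catch of a sample cooler by touch

### The job

The sample cooler's lid has no handle: it is released by a concealed catch plate set flush somewhere along the grey strip in its top. Feel along the strip with closed fingertips until you find the plate that gives, press it all the way in so that the lid rises ajar, then take the hand clear. Do not touch the lid itself, and leave the jar, beaker, tube rack and bottle where they stand.

Things in the scene. Friction and masses are not known exactly. Their poses are not given: they have to be found in the camera images.
- cooler: Low white bench-top sample cooler, a fixed box 300 (x) by 520 (y) by 90 mm high. Origin: centre of its underside; z up; its own -x side (display) is the front, towards the robot. Its flat top is 90 mm above the origin.
- channel (a point): Middle of the channel in the cooler's top, on the surface of the flat, rigid grey strip that fills it (70 mm in x, 230 mm in y, 1.5 mm below the top); axes as the cooler's, at x -95, y 0, z 88.5 mm in its frame. The catch lies on the strip's long middle line, its centre up to 70 mm to either side (y) of this point; where is not reported: it must be felt or seen.
- catch (a joint): Travel of the concealed catch plate, m: 0 untouched, 0.008 fully in. Flat, grey as the strip, 44.5 (x) by 52.5 mm (y) in an opening 48 by 56 mm, its face 2 mm below the strip's surface. Fingertips wholly within the opening push it straight down with 5 to 8 N (elsewhere the strip is rigid); it stays where it is left. A link raises the lid as it goes in.
- lid (a joint): Opening angle of the lid, in rad: 0 shut, 0.35 with the catch fully in (linked: 0.044 rad for each mm of catch travel).
- lid_edge (a point): Middle of the free (front) edge of the cooler's lid, a thin white plate 160 (x) by 220 (y) by 6 mm with no handle, lying on the cooler's top behind the strip and hinged at its far edge. When shut, this edge is 65 mm behind the strip's middle line; it rises by up to 55 mm as the catch goes in. Not to be touched.
- jar: Small closed jar, 40 mm across, 55 mm high, loose on the cooler's top near its +y end, about 205 mm from the middle. Origin: centre of its underside. Leave alone.
- beaker: Small open glass beaker, 52 mm across, 60 mm high, loose on the cooler's top near its -y end, about 205 mm from the middle. Origin: centre of its underside. Leave alone.
- rack: Orange tube rack, 100 by 160 mm, 90 mm high with its capped tubes, loose on the bench to the left (+y) of the cooler. Origin: centre of its underside. Leave alone.
- bottle: Glass bottle, 68 mm across, 150 mm high, loose on the bench to the right (-y) of the cooler. Origin: centre of its underside. Leave alone.

How it is judged:
At the end, for the whole second after the job is handed in: The catch plate is pressed in by more than 6.5 of its 8 mm, the lid stands ajar by more than 0.27 rad and at rest, and jar, beaker, rack and bottle stand upright (within 0.1 rad) within 15 mm of where they were (value of joint catch above 0.0065 m and value of joint lid above 0.27 rad and velocity of joint lid below 0.05 rad/s and distance of each of jar, beaker, rack, bottle from where it was at the start of the episode below 0.015 m and angle between each of jar, beaker, rack, bottle's own z axis and vertical below 0.1 rad); the robot touches nothing.
It fails at once if the robot touches the lid (more than 3 N) (contact force between any of the arm, the fingers and lid above 3 N).
It fails at once if the jar, beaker, tube rack or bottle is displaced by more than 20 mm, lifted or carried (distance of any of jar, beaker, rack, bottle from where it was at the start of the episode above 0.02 m).
It also fails if it takes over 67 s, if anything falls off the work surface, if the arm or the gripper's body presses on something with over 40 N, if the wrist force passes 120 N, or if a joint passes its speed limit or range.

### The arm

A 6-joint arm with a two-finger parallel gripper is mounted at the origin on the work surface. World frame = base frame: x ahead of the robot, y to its left, z up, the work surface at z = 0. Lengths are in m, angles in rad, forces in N, time in s.
With the tool pointing down it reaches from about 0.35 to 0.975 m from the base axis. Payload 4.9 kg.
Tool frame: the origin (TCP) lies between the finger pads; the fingertips stand 22 mm ahead of it and the grasp point (between the pads) lies 3 mm ahead of it; z points along the fingers, y is the line along which they close (so a half turn about z gives the same grasp; the last joint's range is limited). The gripper opens to 85 mm and grips with 20 to 120 N. Pads are 22 mm wide; open, the fingers measure 114 mm over their backs; the gripper's body (76 mm by 85 mm) begins 54 mm behind the grasp point. The pads swing forward as they close: fully open they stand 13 mm farther back than shut.
Start: joints at [-1.273, 0.053, 1.613, -0, 1.476, -0.119], TCP at [0.253, -0.571, 0.227] pointing down, gripper open.
Joint ranges: [-3.01, 3.01], [-1.01, 2.22], [0.06, 2.58], [-1.02, 4.17], [0.09, 2.62], [-3.14, 3.14]. Speed limits (rad/s): [2.57, 2.57, 3.14, 3.14, 3.14, 3.14].

### API

Orientations are given as a unit quaternion [w, x, y, z].
In Python, from plant import state, grab_frame, get_calibration, job_done, recognise, regions_of gives the robot as it stands.
- The arm moves only by the tool apply_moves, never from a script. Its argument "targets" is a list of rows, each an object with "translation": the shift along the tool's x, y, z normalised to -1 to 1, where 1 is 100 mm, a list of three; "twist": the turn about the tool's z normalised to -1 to 1, where 1 is 0.1 rad; "hand": the opening, from 0 (shut) to 1 (fully open). A call has 1 to 8 rows; each row shifts and turns the commanded pose from where the row before left it, along the tool's axes as they then stand; what a row does not reach is not made up. A row lasts 1/10 s, in which the tool goes at most 50 mm and 8.59 degrees, less where a joint would pass 70% of its speed; a pose out of reach is approached as far as the arm can. A call with a number of a shift or a turn outside -1 to 1 is refused whole. A call with a gripper value outside its range is refused whole. The fingers move at their own pace and stop on an object; the grip force is fixed at half the most. Time passes only in rows, so rows that do not move let the fingers close. It gives the time, the measured TCP pose, the force, the opening and the grip force at its end, in the units of the state.
- state(): the state, without advancing time (a new reading comes with each control period).
- grab_frame(name): name is "scene" or "top" or "wrist"; returns the picture (420x560x3 uint8, red, green, blue); there is no depth.
- get_calibration(name): a dict with "camera_matrix" (3x3 intrinsics, pixels), "pose" (4x4, takes a point from camera to world coordinates). Camera axes: x right, y up, looking along -z (the intrinsics and any distortion apply to the point x, -y, -z); pixel columns grow to the right and rows downward; lengths in m; the calibration is good to about 2 mm. The wrist camera is an equidistant fisheye: a pixel r from the principal point sees the ray r / f radians off the axis. A picture is of the moment at which its call begins: read the wrist's pose just before it. get_calibration takes no time and is no camera call; for the wrist camera it gives the pose at the moment of the call.
- job_done(): hands the job in; it is judged then, once.
Trained networks look in the newest picture that a camera, given by its name, has taken for a name from the list of things; names that differ only in an ending like _2 or _b are one class to them, and where a whole thing is asked for, a point or a joint stands for the part that bears it (a point fixed in the world has none). Each returns a list of dicts, best first, with "score" (0 to 1); they miss things now and then, are a little off and sometimes report something else, mostly with a low value. They report only what shows in the picture. A call takes as long as a camera call.
- recognise(camera, query): "point" ([x, y, z] in m, in world coordinates, good to about 4 mm: the middle of the surface that is visible of it).
- regions_of(camera, query): "pixels" (420x560 bool, what is visible of it).
The state is a dict: "time": time; "joint_pos": joint angles; "joint_vel": joint speeds; "joint_efforts": joint torques, N m; "tool_pos": TCP position; "tool_rot": TCP orientation; "contact_force": force on the tool from outside, world axes, zero at the start; "ft_torque": the same for the moment, N m; "gripper_width": opening from 0.0 (shut) to 1.0 (fully open); "grasp_force": force on a finger pad.
Only numpy, scipy, OpenCV 4.12 (cv2) and the standard library are available. Lean on these libraries where they do the work, as an engineer would, in place of code of your own. Each camera call takes 0.05 s, during which the arm holds its last target. There are 200 camera calls.

## Working session

There is one attempt and no reset: what is moved stays moved. The work goes in short steps, Python scripts to look and compute and a tool call to move; the robot and the scene stay as the last step left them, time stands still between calls to the robot, and variables do not carry over. Pictures are saved under pics/ and viewed, at most 10 in all, crops included, and the job is handed in when it is done.

Besides the shell and the picture viewer there is one more tool, called after ">>>" as a command line: name --argument value ..., lists and objects as JSON in quotes. apply_moves: Moves the arm, as the interface text tells. Its arguments: {"type":"object","properties":{"targets":{"type":"array"}},"required":["targets"]}

```bash
mkdir -p pics; python3 - <<'E'
from plant import *
import cv2
s=state();print(s['time'],s['tool_pos'],s['tool_rot'],s['contact_force'])
for c in ['top','scene']:
    f=grab_frame(c);cv2.imwrite(f'pics/{c}0.png',f[:,:,::-1])
    for q in ['cooler','channel','catch','lid_edge','lid','jar','beaker','rack','bottle']:
        try:
            r=recognise(c,q)[:2];print(c,q,[(x['score'],[round(v,3) for v in x['point']]) for x in r])
        except Exception as e:print(q,e)
print(state()['time'])
E
```

```text
0.0 [ 0.25282964 -0.57087145  0.22604122] [-1.05251273e-03  9.78363615e-01  2.06890114e-01 -1.01156468e-04] [-0.33217162 -0.02183107 -0.07269604]
top cooler [(0.65, [0.642, 0.088, 0.087]), (0.27, [0.635, -0.135, 0.116])]
top channel [(0.59, [0.638, 0.085, 0.09])]
top catch [(0.51, [0.545, 0.04, 0.09]), (0.39, [0.683, 0.094, 0.099])]
top lid_edge [(0.92, [0.679, 0.088, 0.094])]
top lid [(0.96, [0.681, 0.093, 0.1])]
top jar []
top beaker [(0.62, [0.636, -0.136, 0.113])]
top rack [(0.85, [0.493, 0.536, 0.038])]
top bottle [(0.73, [0.569, -0.503, 0.097])]
scene cooler [(0.59, [0.707, 0.107, 0.092])]
scene channel [(0.64, [0.712, 0.11, 0.089])]
scene catch [(0.49, [0.539, 0.034, 0.088])]
scene lid_edge [(0.74, [0.691, 0.087, 0.103])]
scene lid [(0.87, [0.69, 0.09, 0.096])]
scene jar [(0.72, [0.596, -0.506, 0.083]), (0.64, [0.558, 0.274, 0.126])]
scene beaker [(0.59, [0.634, -0.132, 0.13])]
scene rack [(0.85, [0.523, 0.532, 0.038])]
scene bottle [(0.74, [0.598, -0.506, 0.08])]
1.0
```

View pics/top0.png

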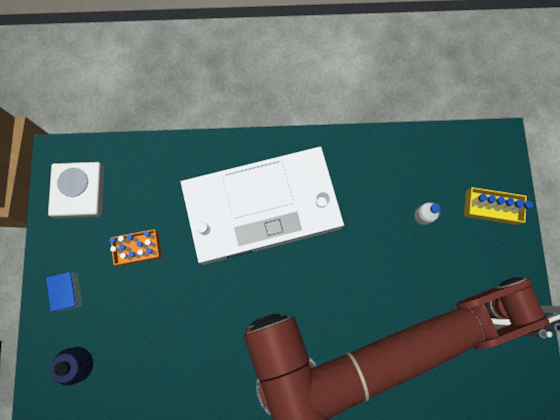

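View pics/scene0.png

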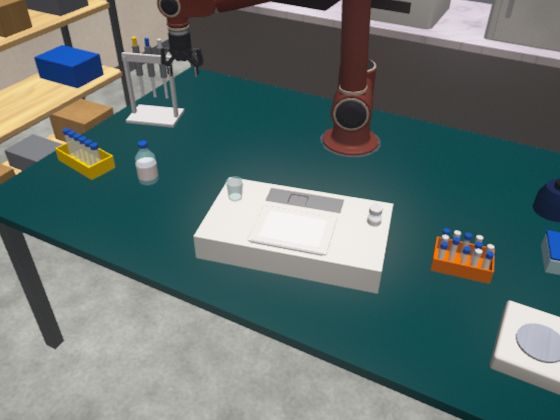

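The top view shows the grey strip from about (235,238) to (300,220), with a dark outline near (274,228) that may be the catch. The jar is at (203,228) and the beaker at (322,200).

```bash
cat > h.py <<'E'
from plant import *
import cv2,numpy as np
def ray(c,uv,z,cal=None):
    k=cal or get_calibration(c);K=np.array(k['camera_matrix']);P=np.array(k['pose'])
    d=np.linalg.inv(K)@[uv[0],uv[1],1];d=P[:3,:3]@[d[0],-d[1],-d[2]]
    return P[:3,3]+d*(z-P[2,3])/d[2]
E
python3 - <<'E'
from h import *
f=grab_frame('top');
g=f.mean(2)
roi=np.zeros(g.shape,bool);roi[205:250,228:308]=1
m=((g>90)&(g<185)&roi&(np.ptp(f.astype(int),2)<25)).astype(np.uint8)
n,l,st,c=cv2.connectedComponentsWithStats(cv2.morphologyEx(m,cv2.MORPH_OPEN,np.ones((3,3)))) 
print(st)
i=1+np.argmax(st[1:,4]);p=np.argwhere(l==i)[:,::-1].astype(np.float32)
r=cv2.minAreaRect(p);print(r)
b=np.array([ray('top',q,.0885)[:2] for q in cv2.boxPoints(r)]);print(b.round(4),b.mean(0))
print([np.linalg.norm(b[k]-b[k-1]).round(3) for k in range(4)])
for uv in [(265.5,228),(274,228),(283,228)]:print(ray('top',uv,.0865))
cv2.imwrite('pics/crop.png',cv2.resize(f[195:260,220:320,::-1],None,fx=8,fy=8,interpolation=cv2.INTER_CUBIC)[:600])
E
```

```text
[[     0      0    560    420 235040]
 [   290    213     11     18    126]
 [   285    214      6      6     25]
 [   278    218      3      3      9]]
((295.0, 221.5), (17.0, 10.0), 90.0)
[[ 0.5879 -0.0239]
 [ 0.5866 -0.059 ]
 [ 0.5261 -0.0562]
 [ 0.5275 -0.0213]] [ 0.55702131 -0.04009273]
[np.float64(0.06), np.float64(0.035), np.float64(0.061), np.float64(0.035)]
[0.53807539 0.06396347 0.0865    ]
[0.53695589 0.03425947 0.0865    ]
[0.53577034 0.00280321 0.0865    ]
```

View pics/crop.png

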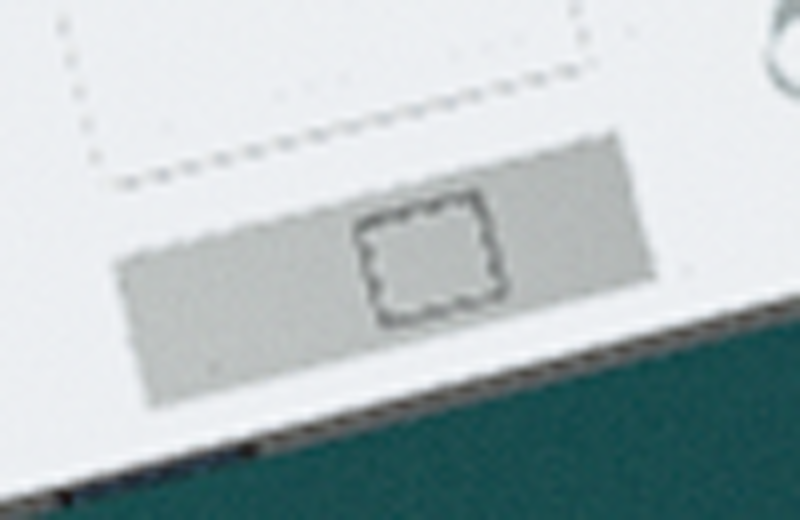

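The crop shows the strip corners at about (115,262), (617,132), (655,278) and (152,408). The catch outline is clear, with corners (357,222), (480,190), (503,295) and (380,325).

```bash
python3 - <<'E'
from h import *
from scipy.spatial.transform import Rotation as R
cv=lambda P:np.array([[220+(x+.5)/8-.5,195+(y+.5)/8-.5] for x,y in P])
S=np.array([ray('top',q,.0885) for q in cv([(115,262),(617,132),(655,278),(152,408)])])
C=np.array([ray('top',q,.0885) for q in cv([(357,222),(480,190),(503,295),(380,325)])])
for A in (S,C):print(A.mean(0).round(4),[np.linalg.norm(A[k]-A[k-1]).round(3) for k in range(4)])
d=(S[0]+S[3]-S[1]-S[2])[:2];d/=np.linalg.norm(d);yaw=np.arctan2(-d[0],d[1]);print('yaw',yaw)
o=(C-S).mean(0)[:2];print('catch along y',o@d,'x',o@[d[1],-d[0]])
s=state();q=s['tool_rot'];M=R.from_quat(q[[1,2,3,0]] if hasattr(q,'shape') else np.roll(q,-1)).as_matrix();print(M.round(3),s['time'])
tgt=np.r_[C.mean(0)[:2],.16];print('tool shift',M.T@(tgt-s['tool_pos']))
print('cam in tool',M.T@(np.array(get_calibration('wrist')['pose'])[:3,3]-s['tool_pos']))
tx=np.arctan2(M[1,0],M[0,0]);print('tool x yaw',tx,'twist about tool z needed',-(yaw-tx))
E
```

```text
[0.5366 0.056  0.0885] [np.float64(0.066), np.float64(0.227), np.float64(0.067), np.float64(0.226)]
[0.541  0.0365 0.0885] [np.float64(0.047), np.float64(0.056), np.float64(0.048), np.float64(0.055)]
yaw 0.21890177801464059
catch along y -0.02001309600734904 x 5.6917408501516546e-05
[[ 0.914  0.405 -0.   ]
 [ 0.405 -0.914  0.   ]
 [ 0.    -0.    -1.   ]] 1.05
tool shift [ 0.50943583 -0.43934285  0.06732397]
cam in tool [ 0.07823608 -0.00047703 -0.14680775]
tool x yaw 0.4167566862633251 twist about tool z needed 0.19785490824868454
```

>>> apply_moves --targets '[{"translation": [0.25, -0.22, 0], "twist": 0, "hand": 0}, {"translation": [0.25, -0.22, 0], "twist": 0, "hand": 0}, {"translation": [0.25, -0.22, 0], "twist": 0, "hand": 0}, {"translation": [0.25, -0.22, 0], "twist": 0, "hand": 0}, {"translation": [0.25, -0.22, 0], "twist": 0, "hand": 0}, {"translation": [0.25, -0.22, 0], "twist": 0, "hand": 0}, {"translation": [0.25, -0.22, 0], "twist": 0, "hand": 0}, {"translation": [0.25, -0.22, 0], "twist": 0, "hand": 0}]'

```text
time: 1.85
tool_pos: [0.365, -0.3283, 0.2275]
tool_rot: [0.0, 0.978, 0.207, 0.0]
contact_force: [0.7, -0.2, -1.2]
gripper_width: -0.001
grasp_force: 0.0
```

>>> apply_moves --targets '[{"translation": [0.25, -0.22, 0], "twist": 0, "hand": 0}, {"translation": [0.25, -0.22, 0], "twist": 0, "hand": 0}, {"translation": [0.25, -0.22, 0], "twist": 0, "hand": 0}, {"translation": [0.25, -0.22, 0], "twist": 0, "hand": 0}, {"translation": [0.25, -0.22, 0], "twist": 0, "hand": 0}, {"translation": [0.25, -0.22, 0], "twist": 0, "hand": 0}, {"translation": [0.25, -0.22, 0], "twist": 0, "hand": 0}, {"translation": [0.25, -0.22, 0], "twist": 0, "hand": 0}]'

```text
time: 2.65
tool_pos: [0.4767, -0.0863, 0.2276]
tool_rot: [0.0, 0.978, 0.207, 0.0]
contact_force: [0.1, -0.7, -0.2]
gripper_width: 0.002
grasp_force: 0.0
```

>>> apply_moves --targets '[{"translation": [0.25, -0.22, 0], "twist": 0, "hand": 0}, {"translation": [0.25, -0.22, 0], "twist": 0, "hand": 0}, {"translation": [0.25, -0.22, 0], "twist": 0, "hand": 0}, {"translation": [0.25, -0.22, 0], "twist": 0, "hand": 0}, {"translation": [0.1, 0, 0], "twist": 0, "hand": 0}, {"translation": [0, 0, 0], "twist": 1, "hand": 0}, {"translation": [0, 0, 0], "twist": 1, "hand": 0}, {"translation": [0, 0, 0], "twist": 0, "hand": 0}]'

```text
time: 3.45
tool_pos: [0.5413, 0.0368, 0.2273]
tool_rot: [0.0, 0.994, 0.108, -0.0]
contact_force: [-0.1, 0.9, -0.6]
gripper_width: -0.001
grasp_force: 0.0
```

```bash
cat >> h.py <<'E'
from scipy.spatial.transform import Rotation as R
def rel(p):
    s=state();M=R.from_quat(np.roll(s['tool_rot'],-1)).as_matrix()
    print(s['time'],s['tool_pos'],'tip z',s['tool_pos'][2]-.022*-M[2,2],'width',s['gripper_width'],'F',s['contact_force'],'xyaw',np.arctan2(M[1,0],M[0,0]),'shift mm',1000*M.T@(np.array(p)-s['tool_pos']));return s,M
def fish(px,z):
    k=get_calibration('wrist');K=np.array(k['camera_matrix']);P=np.array(k['pose'])
    a=np.array([(px[0]-K[0,2])/K[0,0],(px[1]-K[1,2])/K[1,1]]);r=np.hypot(*a)
    d=np.r_[a/r*np.sin(r),np.cos(r)];d=P[:3,:3]@[d[0],-d[1],-d[2]]
    return P[:3,3]+d*(z-P[2,3])/d[2]
E
python3 - <<'E'
from h import *
rel([.541,.0365,.11])
f=grab_frame('wrist');cv2.imwrite('pics/w1.png',f[:,:,::-1])
E
```

```text
3.45 [0.54130254 0.03678668 0.22727574] tip z 0.20527574511303529 width -0.0014134229013359266 F [-0.07133329  0.88484526 -0.58000375] xyaw 0.216683505527852 shift mm [ -0.32952574   0.17931035 117.27588408]
```

View pics/w1.png

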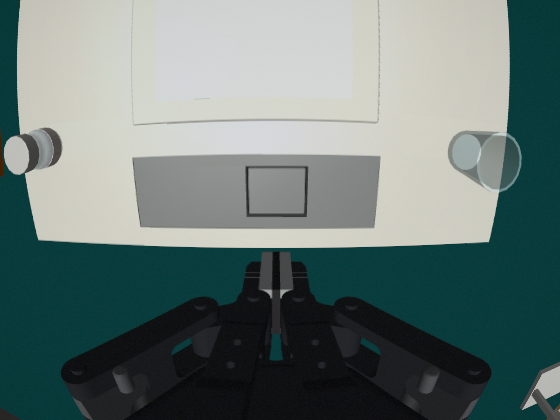

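The wrist view shows the catch outline at (247,167)–(307,216), with the strip from (134,157) to (380,227). The lid's front edge is near row 122.

```bash
python3 - <<'E'
from h import *
C=np.array([fish(p,.0885) for p in [(247,167),(307,167),(305.5,216),(248,216)]])
S=np.array([fish(p,.0885) for p in [(134,157),(380,156),(374,228),(141,227)]])
for A in (C,S):print(A.mean(0),[np.linalg.norm(A[k]-A[k-1]).round(4) for k in range(4)])
rel(C.mean(0))
E
```

```text
[0.54139789 0.0361633  0.0885    ] [np.float64(0.0464), np.float64(0.0537), np.float64(0.0465), np.float64(0.0537)]
[0.53659168 0.05601715 0.0885    ] [np.float64(0.0707), np.float64(0.2294), np.float64(0.0706), np.float64(0.2308)]
3.5 [0.54129324 0.03675725 0.22730158] tip z 0.20530157853760111 width 0.004561508791428361 F [-0.35325569 -0.31751292  0.34902703] xyaw 0.21826154512544368 shift mm [-1.61850225e-02  5.61027523e-01  1.38801753e+02]
```

>>> apply_moves --targets '[{"translation": [0, 0, 0.3], "twist": 0, "hand": 0}, {"translation": [0, 0, 0.3], "twist": 0, "hand": 0}, {"translation": [0, 0, 0.3], "twist": 0, "hand": 0}, {"translation": [0, 0, 0.15], "twist": 0, "hand": 0}, {"translation": [0, 0, 0.08], "twist": 0, "hand": 0}, {"translation": [0, 0, 0], "twist": 0, "hand": 0}, {"translation": [0, 0, 0], "twist": 0, "hand": 0}]'

```text
time: 4.2
tool_pos: [0.5423, 0.0372, 0.1158]
tool_rot: [0.0, 0.994, 0.108, 0.001]
contact_force: [0.1, -0.6, 0.8]
gripper_width: -0.003
grasp_force: 0.0
```

>>> apply_moves --targets '[{"translation": [0, 0, 0.02], "twist": 0, "hand": 0}, {"translation": [0, 0, 0.02], "twist": 0, "hand": 0}, {"translation": [0, 0, 0.01], "twist": 0, "hand": 0}, {"translation": [0, 0, 0], "twist": 0, "hand": 0}]'

```text
time: 4.6
tool_pos: [0.5412, 0.0373, 0.1093]
tool_rot: [0.0, 0.994, 0.108, 0.0]
contact_force: [-0.0, 0.5, 0.0]
gripper_width: -0.001
grasp_force: 0.0
```

>>> apply_moves --targets '[{"translation": [0, 0, 0.01], "twist": 0, "hand": 0}, {"translation": [0, 0, 0.01], "twist": 0, "hand": 0}, {"translation": [0, 0, 0.01], "twist": 0, "hand": 0}, {"translation": [0, 0, 0], "twist": 0, "hand": 0}]'

```text
time: 5.0
tool_pos: [0.5411, 0.0374, 0.106]
tool_rot: [-0.0, 0.994, 0.108, -0.0]
contact_force: [-0.3, 0.2, -0.2]
gripper_width: 0.0
grasp_force: 0.0
```

>>> apply_moves --targets '[{"translation": [0, 0, 0.01], "twist": 0, "hand": 0}, {"translation": [0, 0, 0.01], "twist": 0, "hand": 0}]'

```text
time: 5.2
tool_pos: [0.5413, 0.0373, 0.1043]
tool_rot: [0.0, 0.994, 0.108, 0.0]
contact_force: [0.1, -0.5, -0.1]
gripper_width: 0.001
grasp_force: 0.0
```

>>> apply_moves --targets '[{"translation": [0, 0, 0.01], "twist": 0, "hand": 0}, {"translation": [0, 0, 0.01], "twist": 0, "hand": 0}]'

```text
time: 5.4
tool_pos: [0.5412, 0.0373, 0.1022]
tool_rot: [-0.0, 0.994, 0.108, -0.0]
contact_force: [-0.8, -0.6, 0.9]
gripper_width: 0.003
grasp_force: 0.0
```

```bash
python3 - <<'E'
from h import *
rel([.541,.0365,.11])
f=grab_frame('wrist');g=grab_frame('scene')
a=cv2.resize(f[100:310,130:410,::-1],(560,420));b=cv2.resize(g[170:290,190:400,::-1],(560,320))
cv2.imwrite('pics/w2.png',cv2.resize(np.vstack([a,b[:180]]),(560,600)) );cv2.imwrite('pics/s2.png',b)
E
```

```text
5.4 [0.54120755 0.03731804 0.10218779] tip z 0.08018778774433831 width 0.002709212494957383 F [-0.84366179 -0.57786173  0.89783005] xyaw 0.21679202470581543 shift mm [-0.37925077  0.75407313 -7.81219992]
```

View pics/w2.png

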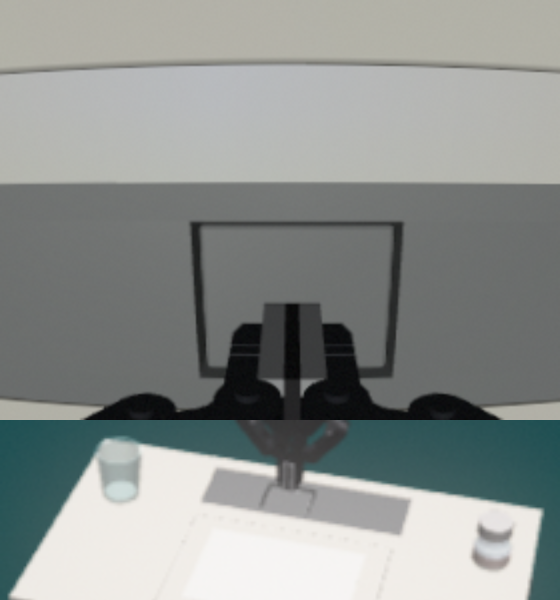

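View pics/s2.png

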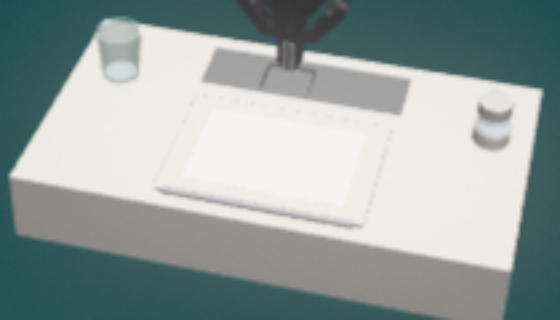

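The plate looks untouched, with the closed tips over its near half and not yet in contact. The lid is still shut, so I'll keep feeling downward.

>>> apply_moves --targets '[{"translation": [0, 0, 0.01], "twist": 0, "hand": 0}, {"translation": [0, 0, 0.01], "twist": 0, "hand": 0}]'

```text
time: 5.7
tool_pos: [0.5413, 0.0373, 0.1003]
tool_rot: [0.0, 0.994, 0.108, 0.0]
contact_force: [-0.3, -0.4, -0.3]
gripper_width: 0.0
grasp_force: 0.0
```

>>> apply_moves --targets '[{"translation": [0, 0, 0.01], "twist": 0, "hand": 0}, {"translation": [0, 0, 0.01], "twist": 0, "hand": 0}]'

```text
time: 5.9
tool_pos: [0.5412, 0.0373, 0.0982]
tool_rot: [-0.0, 0.994, 0.108, -0.0]
contact_force: [-0.4, -0.1, -0.1]
gripper_width: -0.002
grasp_force: 0.0
```

```bash
python3 - <<'E'
from h import *
s,M=rel([.541,.0365,.11])
f=grab_frame('wrist');cv2.imwrite('pics/w3.png',cv2.resize(f[150:330,180:370,::-1],None,fx=3,fy=3))
k=get_calibration('wrist');print(np.array(k['camera_matrix']))
P=np.array(k['pose'])
for z in (.07,.08,.09,.1):
    p=fish((276,251.5),z);print(z,M.T@(p-s['tool_pos'])*1000)
for n,p in [('rear',(278,211.5)),('front',(278,288))]:
  for z in (.07,.08,.0885): print(n,z,(M.T@(fish(p,z)-s['tool_pos'])*1000).round(1))
E
```

```text
5.9 [0.54120856 0.03734596 0.09819367] tip z 0.07619366964765947 width -0.002475969974973693 F [-0.37009711 -0.09003637 -0.1251157 ] xyaw 0.21680180684394385 shift mm [ -0.38590198   0.78089871 -11.80634851]
[[325.1922621    0.         275.61826636]
 [  0.         325.1922621  205.65441533]
 [  0.           0.           1.        ]]
0.07 [-6.45794408 -0.38368391 28.1938225 ]
0.08 [-1.62304222 -0.3935459  18.19371813]
0.09 [ 3.21185964 -0.4034079   8.19361377]
0.1 [ 8.04676151 -0.41326989 -1.80649059]
rear 0.07 [18.7  0.8 28.2]
rear 0.08 [22.1  0.7 18.2]
rear 0.0885 [25.   0.6  9.7]
front 0.07 [-32.2   0.9  28.2]
front 0.08 [-25.9   0.8  18.2]
front 0.0885 [-20.5   0.7   9.7]
```

View pics/w3.png

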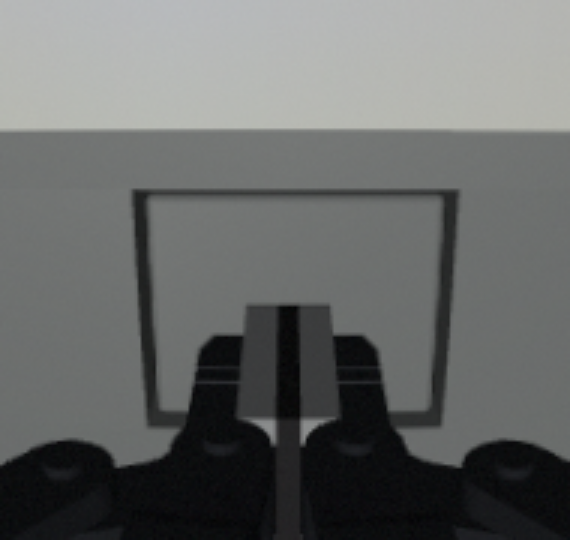

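The tips still look clear of the plate, with nothing felt. Both views put them well above it, so I'll continue in small steps.

>>> apply_moves --targets '[{"translation": [0, 0, 0.01], "twist": 0, "hand": 0}, {"translation": [0, 0, 0.01], "twist": 0, "hand": 0}]'

```text
time: 6.15
tool_pos: [0.5413, 0.0373, 0.0963]
tool_rot: [0.0, 0.994, 0.108, 0.0]
contact_force: [-0.4, -0.4, 0.2]
gripper_width: -0.001
grasp_force: 0.0
```

>>> apply_moves --targets '[{"translation": [0, 0, 0.01], "twist": 0, "hand": 0}, {"translation": [0, 0, 0.01], "twist": 0, "hand": 0}]'

```text
time: 6.35
tool_pos: [0.5412, 0.0373, 0.0942]
tool_rot: [-0.0, 0.994, 0.108, 0.0]
contact_force: [-0.0, 0.9, 0.1]
gripper_width: 0.003
grasp_force: 0.0
```

```bash
python3 - <<'E'
from h import *
s,M=rel([.541,.0365,.11])
g=grab_frame('scene')[:,:,::-1].copy()
k=get_calibration('scene');K=np.array(k['camera_matrix']);P=np.array(k['pose'])
x0,y0=240,130
im=cv2.resize(g[y0:y0+100,x0:x0+120],None,fx=6,fy=6,interpolation=cv2.INTER_CUBIC)
def pr(p):
    c=P[:3,:3].T@(p-P[:3,3]);u=K@[c[0],-c[1],-c[2]];u=u[:2]/u[2];return tuple(int(round(v)) for v in ((u-[x0,y0]+.5)*6-.5))
for d,c in [(.022,(0,0,255)),(0,(0,255,0)),(-.02,(255,0,0))]:
    q=pr(s['tool_pos']+M@[0,0,d]);print(d,q);cv2.circle(im,q,4,c,-1)
# nominal cooler points
q=pr(np.array([.5414,.0362,.0885]));print('plate',q);cv2.drawMarker(im,q,(0,255,255),1,14,2)
cv2.imwrite('pics/s3.png',im)
E
```

```text
6.35 [0.54122895 0.03734954 0.09422233] tip z 0.07222232599712455 width 0.002649132956900531 F [-0.01560087  0.87362042  0.095372  ] xyaw 0.2168473906372906 shift mm [ -0.40630468   0.77985827 -15.77770149]
0.022 (351, 450)
0 (352, 415)
-0.02 (353, 383)
plate (349, 424)
```

View pics/s3.png

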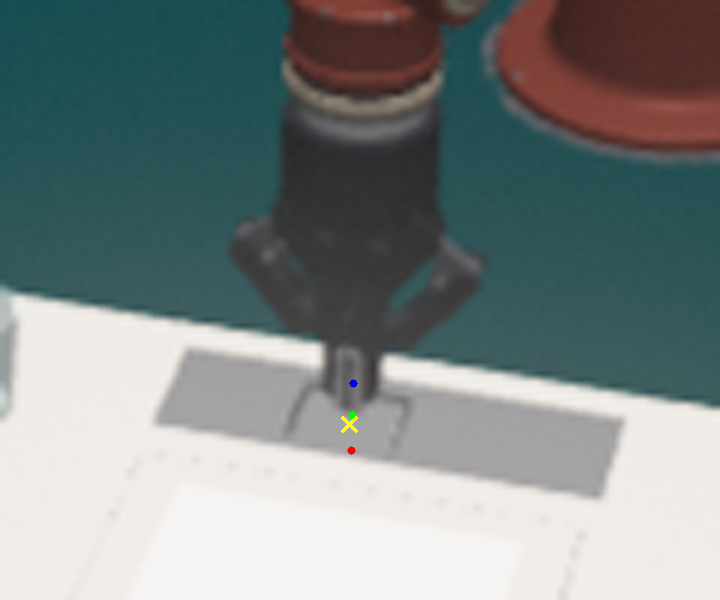

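In this view the tips end at row ~405, level with about 8–10 mm behind the reported TCP and not 22 mm ahead of it. The real tips are therefore ~30 mm higher than nominal, with about 16 mm still to go, and they sit laterally over the plate.

>>> apply_moves --targets '[{"translation": [0, 0, 0.02], "twist": 0, "hand": 0}, {"translation": [0, 0, 0.02], "twist": 0, "hand": 0}, {"translation": [0, 0, 0.02], "twist": 0, "hand": 0}, {"translation": [0, 0, 0.02], "twist": 0, "hand": 0}, {"translation": [0, 0, 0], "twist": 0, "hand": 0}]'

```text
time: 6.9
tool_pos: [0.5409, 0.0373, 0.0858]
tool_rot: [-0.0, 0.994, 0.108, -0.0]
contact_force: [-1.0, 0.1, -0.5]
gripper_width: 0.006
grasp_force: 0.0
```

>>> apply_moves --targets '[{"translation": [0, 0, 0.01], "twist": 0, "hand": 0}, {"translation": [0, 0, 0.01], "twist": 0, "hand": 0}]'

```text
time: 7.1
tool_pos: [0.5413, 0.0373, 0.0844]
tool_rot: [0.0, 0.994, 0.108, 0.0]
contact_force: [0.1, 0.3, -0.2]
gripper_width: 0.001
grasp_force: 0.0
```

>>> apply_moves --targets '[{"translation": [0, 0, 0.01], "twist": 0, "hand": 0}, {"translation": [0, 0, 0.01], "twist": 0, "hand": 0}]'

```text
time: 7.3
tool_pos: [0.5413, 0.0373, 0.0824]
tool_rot: [0.0, 0.994, 0.108, 0.0]
contact_force: [-1.8, -0.4, 4.1]
gripper_width: -0.001
grasp_force: 2.2
```

>>> apply_moves --targets '[{"translation": [0, 0, 0.01], "twist": 0, "hand": 0}, {"translation": [0, 0, 0.01], "twist": 0, "hand": 0}]'

```text
time: 7.5
tool_pos: [0.5413, 0.0373, 0.0809]
tool_rot: [0.0, 0.994, 0.108, -0.0]
contact_force: [-3.3, -0.7, 5.0]
gripper_width: -0.0
grasp_force: 2.5
```

Contact at TCP z ≈ 0.083, with ~5 N at a steady yield, so the plate is giving.

>>> apply_moves --targets '[{"translation": [0, 0, 0.01], "twist": 0, "hand": 0}, {"translation": [0, 0, 0.01], "twist": 0, "hand": 0}]'

```text
time: 7.7
tool_pos: [0.5413, 0.0373, 0.0785]
tool_rot: [0.0, 0.994, 0.108, 0.0]
contact_force: [-2.9, -0.7, 4.7]
gripper_width: -0.002
grasp_force: 2.4
```

>>> apply_moves --targets '[{"translation": [0, 0, 0.01], "twist": 0, "hand": 0}, {"translation": [0, 0, 0.01], "twist": 0, "hand": 0}]'

```text
time: 7.9
tool_pos: [0.5413, 0.0373, 0.0763]
tool_rot: [0.0, 0.994, 0.108, 0.0]
contact_force: [-1.4, -0.1, 5.3]
gripper_width: 0.001
grasp_force: 2.4
```

```bash
python3 - <<'E'
from h import *
rel([.541,.0365,.11])
f=grab_frame('wrist');g=grab_frame('scene')
a=cv2.resize(f[60:310,130:430,::-1],(480,400));b=cv2.resize(g[170:290,190:400,::-1],(320,183))
o=np.zeros((400,800,3),np.uint8);o[:,:480]=a;o[:183,480:]=b;cv2.imwrite('pics/w4.png',o)
E
```

```text
7.9 [0.54130167 0.03732258 0.07631055] tip z 0.05431055108731973 width 0.0012921385899710798 F [-1.35295243 -0.12141822  5.32038819] xyaw 0.21680131275474077 shift mm [ -0.4657167    0.73996429 -33.68949686]
```

View pics/w4.png

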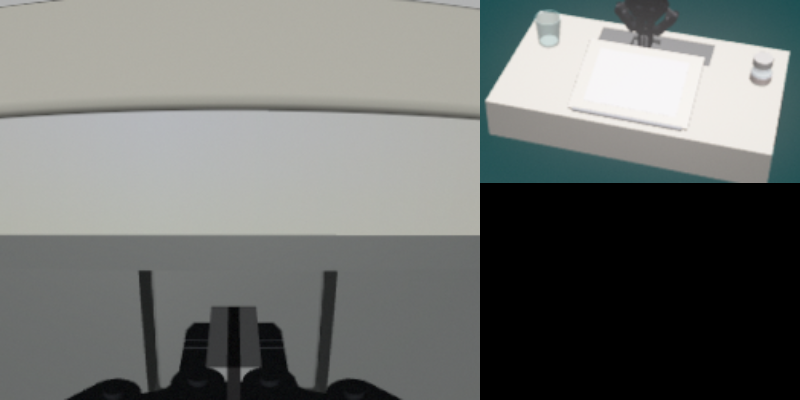

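The lid is rising, and the plate has sunk under the tips. I'll press to the stop.

>>> apply_moves --targets '[{"translation": [0, 0, 0.01], "twist": 0, "hand": 0}, {"translation": [0, 0, 0], "twist": 0, "hand": 0}]'

```text
time: 8.2
tool_pos: [0.5413, 0.0373, 0.0752]
tool_rot: [0.0, 0.994, 0.108, 0.0]
contact_force: [-2.1, -0.2, 3.4]
gripper_width: -0.004
grasp_force: 1.7
```

>>> apply_moves --targets '[{"translation": [0, 0, 0.01], "twist": 0, "hand": 0}, {"translation": [0, 0, 0], "twist": 0, "hand": 0}]'

```text
time: 8.4
tool_pos: [0.5413, 0.0373, 0.0745]
tool_rot: [0.0, 0.994, 0.108, 0.0]
contact_force: [-2.1, -0.3, 4.7]
gripper_width: -0.003
grasp_force: 2.7
```

>>> apply_moves --targets '[{"translation": [0, 0, 0.01], "twist": 0, "hand": 0}, {"translation": [0, 0, 0], "twist": 0, "hand": 0}]'

```text
time: 8.6
tool_pos: [0.5413, 0.0373, 0.0745]
tool_rot: [0.0, 0.994, 0.108, -0.0]
contact_force: [-5.5, -0.4, 10.5]
gripper_width: -0.003
grasp_force: 5.4
```

>>> apply_moves --targets '[{"translation": [0, 0, 0.005], "twist": 0, "hand": 0}, {"translation": [0, 0, 0], "twist": 0, "hand": 0}]'

```text
time: 8.8
tool_pos: [0.5414, 0.0373, 0.0744]
tool_rot: [0.0, 0.994, 0.108, -0.0]
contact_force: [-7.2, -0.4, 13.4]
gripper_width: 0.001
grasp_force: 6.6
```

The stop is reached: force climbs with no motion after ~8 mm of travel. Withdrawing straight up.

>>> apply_moves --targets '[{"translation": [0, 0, -0.1], "twist": 0, "hand": 0}, {"translation": [0, 0, -0.2], "twist": 0, "hand": 0}, {"translation": [-0.1, 0, -0.3], "twist": 0, "hand": 0}, {"translation": [-0.1, 0, -0.3], "twist": 0, "hand": 0}, {"translation": [-0.1, 0, -0.3], "twist": 0, "hand": 0}, {"translation": [-0.1, 0, -0.3], "twist": 0, "hand": 0}, {"translation": [0, 0, 0], "twist": 0, "hand": 0}, {"translation": [0, 0, 0], "twist": 0, "hand": 0}]'

```text
time: 9.6
tool_pos: [0.5025, 0.0287, 0.2232]
tool_rot: [0.0, 0.994, 0.108, 0.001]
contact_force: [-0.5, 0.3, -1.0]
gripper_width: 0.004
grasp_force: 0.0
```

```bash
python3 - <<'E'
from h import *
rel([.541,.0365,.11])
f=grab_frame('wrist');g=grab_frame('scene')
o=np.zeros((420,800,3),np.uint8);o[:,:400]=cv2.resize(f[:,:,::-1],(400,420));o[:228,400:]=cv2.resize(g[170:290,190:400,::-1],(400,228))
cv2.imwrite('pics/w5.png',o);print(recognise('scene','lid_edge')[:1])
E
```

```text
9.6 [0.50253781 0.02866188 0.22320851] tip z 0.20120855743837754 width 0.003907318727820743 F [-0.45739136  0.32056053 -0.95607653] xyaw 0.21669676047633527 shift mm [ 39.02572375   0.55333286 113.28561305]
[{'point': [0.693, 0.0909, 0.1233], 'score': 0.74}]
```

View pics/w5.png

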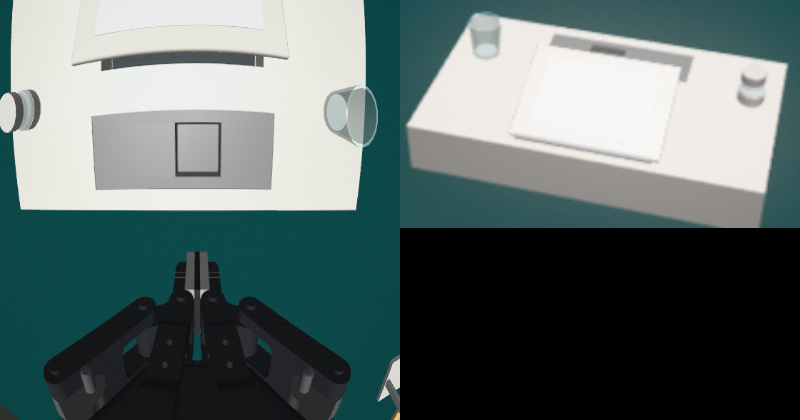

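The plate stays sunk, the lid stands ajar, and the jar and beaker are undisturbed with the hand clear of everything.

```bash
python3 -c "
from plant import *
print(job_done())"
```

```text
the job is handed in; nothing more can be done
None
```

The catch plate was pressed to its stop (about 8 mm), the lid stands ajar, the hand is clear, and the job was handed in at about 10 s; no verdict came back.

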